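# Lock the probe head into its bench mount

## Robot

A 7-joint arm with a two-finger parallel gripper is mounted at the origin on a cart in front of the work surface, level with it; the furniture and walls round the work are solid. World frame = base frame: x ahead of the robot, y to its left, z up, the work surface at z = 0. Lengths are in m, angles in rad, forces in N, time in s.
With the tool pointing down it reaches from about 0.425 to 0.925 m from the base axis. Payload 6.8 kg.
Tool frame: the origin (TCP) lies on the centre line of the jaws, within the pads' length; the fingertips stand 19 mm ahead of it and the grasp point (between the pads) is the TCP (tcp_to_tips is the distance from the TCP to the fingertips, in m); x points along the fingers, y is the direction in which the jaws open and shut, and the axes are right-handed (so a half turn about x gives the same grasp; the last joint's range is limited). The gripper opens to 85 mm and grips with 20 to 120 N. Pads are 22 mm wide; open, the fingers measure 114 mm over their backs; the gripper's body (76 mm by 85 mm) begins 54 mm behind the grasp point. The pads swing forward as they close: fully open they stand 13 mm farther back than shut.
Start: joints at [-1.214, 0.477, 0.022, 1.555, -0.011, 1.109, -0.083], TCP at [0.303, 0.603, 0.25] pointing down, gripper open.
Joint ranges: [-2.96, 2.96], [-0.34, 2.1], [-1.41, 1.46], [0.24, 2.44], [-1.37, 4.51], [0.17, 1.92], [-2.96, 2.96]. Speed limits (rad/s): [2.39, 2.39, 3.14, 3.14, 3.14, 3.14, 3.14].

## Interface

Orientations are given as a unit quaternion [w, x, y, z].
In Python, from station import get_obs, read_camera, hand_in, spot_in, cut_out, tcp_to_tips gives the robot as it stands.
- The arm moves only by the shell command python3 -m jog 'ROWS' [FORCE]. ROWS is JSON, a list of rows, each an object of numbers: "gripper": the closure, from 0 (fully open) to 1 (shut); "dx", "dy", "dz": the shift along the world's x, y, z in m; "rx", "ry", "rz": the turn, a rotation vector about the world's x, y, z in degrees. In form: [{"gripper": .., "dx": .., "dy": .., "dz": .., "rx": .., "ry": .., "rz": ..}, ...]. A call has 1 to 10 rows; each row is the pose to reach, as a shift and turn from the pose commanded when the call began; what a row does not reach only later rows make up. A row lasts 1/10 s, in which the tool goes at most 50 mm and 8.59 degrees, less where a joint would pass 70% of its speed; a pose out of reach is approached as far as the arm can. A call with a gripper value outside its range is refused whole. The fingers move at their own pace and stop on an object; FORCE is the grip in N (left out, the last holds). Time passes only in rows, so rows that repeat a pose let the fingers close. It gives the time, the measured TCP pose, the force and the opening at its end, in the units of the state.
- get_obs(): the state, without advancing time (a new reading comes with each control period).
- read_camera(name): name is "scene" or "side" or "wrist"; returns a dict with "pixels" (384x512x3 uint8, blue, green, red), "range_z" (384x512 float32, m along the optical axis (not along the pixel's ray), 0 where there is no reading), "camera_matrix" (3x3 intrinsics, pixels), "cam_to_world" (4x4, takes a point from camera to world coordinates). Camera axes: x right, y down, z forward; pixel columns grow to the right and rows downward; lengths in m; the calibration is good to about 2 mm. A picture is of the moment at which its call begins.
- hand_in(): hands the job in, once; it reports no verdict.
Trained networks look in the newest picture that a camera, given by its name, has taken for a name from the list of things; names that differ only in an ending like _2 or _b are one class to them, and where a whole thing is asked for, a point or a joint stands for the part that bears it (a point fixed in the world has none). Each returns a list of dicts, best first, with "conf" (0 to 1); they miss things now and then, are a little off and sometimes report something else, mostly with a low value. They report only what shows in the picture. A call takes as long as a camera call. They do not tell look-alikes from the thing itself.
- spot_in(camera, label): "box" ([centre column, centre row, width, height] in pixels, round what is visible of it).
- cut_out(camera, label): "mask" (384x512 bool, what is visible of it) and "box" ([centre column, centre row, width, height] in pixels, round what is visible of it).
The state is a dict: "t": time; "q": joint angles; "joint_vel": joint speeds; "joint_torque": joint torques, N m; "eef_pos": TCP position; "tool_rot": TCP orientation; "contact_force": force on the tool from outside, world axes, zero at the start; "torque": the same for the moment, N m; "gripper_width": opening from 0.0 (shut) to 1.0 (fully open).
Only numpy, scipy, OpenCV 4.12 (cv2) and the standard library are available. Lean on these libraries where they do the work, as an engineer would, in place of code of your own. Each camera call takes 0.05 s, during which the arm holds its last target. There are 200 camera calls.

## Task

Two identical round bench mounts stand on the bench, and a dark probe head has been set into one of them, but its lock collar is still open. Turn that mount's collar clockwise (seen from above) until its lever is home at the locked mark, against the stop pin, and let go. Leave the probe head seated and upright, and leave the empty mount's collar as it is.

Things in the scene. Friction and masses are not known exactly. Their poses are not given: they have to be found in the camera images.
- probe_mount: fixed mount holding the probe head: grey round plate, 132 mm across, 10 thick; origin: centre of its underside, on the collar's axis, z up. Bright ribbed captive collar, 58 mm outer, 38 inner diameter, 16 to 42 mm above the bench. Locked, its lever points along the mount's own -x at a solid dark bar mark (open mark: dark hoop) and meets a steel stop pin, top 24 mm above the bench
- probe_ring (a joint): its collar's turn, rad: 0 open, 1.15 locked (hard stop); grows clockwise from above. Lever points at pi + 1.15 - value counter-clockwise from the mount's +x. Starts at 0 to 0.35; stiff (0.12 N m), stays put. Lever: low arm and black upright end paddle, 10 mm thick along the turn, 41 to 57 mm from the axis, 19 to 55 mm above the bench. Grip collar or paddle from above
- probe_head: loose dark grey stepped round part, about 90 g: foot 33 mm across, 24 high, upper part 23 across, 46 high in all. Stands upright in the collar's bore with about 2 to 3 mm play all round, on a seat 18 mm above the bench: foot level with the collar's top, upper part standing out above it to 64 mm above the bench. Origin: centre of its underside, z up
- spare_lever (a point): top of the lever paddle, 49 mm from the collar's axis and 55 mm above the bench, of the other mount: identical but empty (nothing in its bore). A bystander: its collar must stay as it is. (Right of both mounts, about x 0.5, y -0.3, a test fixture stands with its lid up: go over or round it)
Mind the look-alikes: they are no part of the job. What is meant by the probe_head is not yellow, and is the larger of those in its own colour.

How it is judged:
At the end, for the whole second after the job is handed in: The probe mount's collar stands within 0.18 rad (10 degrees) of its locked stop (joint above 0.97), the probe head stands seated in the bore (within 10 mm of the axis, less than 5 mm off its seat, within 10 degrees of upright), and the empty mount's lever is within 15 mm of where it was (value of joint probe_ring above 0.97 rad and horizontal distance between probe_head and probe_mount below 0.01 m and z of probe_head in the frame of probe_mount below 0.023 m and angle between probe_head's own z axis and vertical below 0.17 rad and distance of spare_lever from where it was at the start of the episode below 0.015 m); the robot touches nothing.
It fails at once if the empty mount's collar is turned (its lever moves more than 15 mm) (distance of spare_lever from where it was at the start of the episode above 0.015 m).
It fails at once if the probe head is pulled up out of its seat by more than 15 mm (z of probe_head in the frame of probe_mount above 0.033 m).
It also fails if it takes over 40 s, if anything falls off the work surface, if the arm or the gripper's body presses on something with over 40 N, if the wrist force passes 120 N, or if a joint passes its speed limit or range.

## Working session

There is one attempt and no reset: what is moved stays moved. The work goes in short steps, Python scripts to look and compute and a shell command to move; the robot and the scene stay as the last step left them, time stands still between calls to the robot, and variables do not carry over. Pictures are saved under pics/ and viewed, about 8 in all and at most 12, crops included, and the job is handed in when it is done.

```bash
mkdir -p pics
cat > h.py <<'E'
import numpy as np, cv2
from station import *
def grab(c,name=None):
    r=read_camera(c)
    if name: cv2.imwrite('pics/'+name,r['pixels'])
    return r
def pts(r,m):
    v,u=np.nonzero(m&(r['range_z']>0)); z=r['range_z'][v,u]
    K=r['camera_matrix']; p=np.c_[(u-K[0,2])/K[0,0]*z,(v-K[1,2])/K[1,1]*z,z,np.ones(len(z))]
    return (p@r['cam_to_world'].T)[:,:3],u,v
E
python3 - <<'E'
from h import *
o=get_obs(); print(o['t'],o['eef_pos'],o['tool_rot'],tcp_to_tips)
ims=[]
for c in('scene','side'):
    r=grab(c); ims.append(r['pixels'])
    for l in('probe_mount','probe_head','probe_ring','spare_lever'):
        for d in cut_out(c,l)[:5]:
            P,_,_=pts(r,d['mask'])
            print(c,l,round(d['conf'],2),np.round(d['box']),np.round(np.median(P,0),3) if len(P) else '', np.round(P.max(0),3) if len(P) else '')
cv2.imwrite('pics/a.png',ims[0]);cv2.imwrite('pics/b.png',ims[1])
E
```

```text
0.0 [0.3023312  0.60286213 0.24929641] [ 0.68799134  0.16220181  0.688201   -0.16351721] 0.019
scene probe_mount 0.78 [303. 248.  62.  55.] [ 0.475 -0.072  0.009] [0.557 0.008 0.058]
scene probe_head 0.74 [291. 194.  10.  11.] [0.522 0.08  0.021] [0.541 0.095 0.046]
scene probe_head 0.68 [305. 240.  16.  18.] [ 0.482 -0.061  0.047] [ 0.502 -0.041  0.066]
scene probe_ring 0.94 [305. 243.  39.  29.] [ 0.471 -0.068  0.04 ] [ 0.512 -0.028  0.055]
scene spare_lever 0.78 [253. 144.  20.  29.] [0.512 0.275 0.035] [0.563 0.357 0.054]
side probe_mount 0.56 [317. 270.  73.  52.] [ 0.474 -0.077  0.01 ] [0.555 0.019 0.059]
side probe_head 0.75 [242. 274.  10.  14.] [ 0.348 -0.028  0.015] [ 0.364 -0.006  0.033]
side probe_head 0.64 [302. 212.  12.  19.] [0.525 0.079 0.02 ] [0.57  0.148 0.047]
side probe_head 0.56 [317. 250.  18.  20.] [ 0.484 -0.064  0.049] [ 0.502 -0.039  0.065]
side probe_ring 0.65 [317. 261.  43.  34.] [ 0.471 -0.073  0.038] [0.535 0.003 0.059]
side probe_ring 0.38 [261. 171.  28.  25.] [0.512 0.265 0.036] [0.55  0.307 0.056]
side spare_lever 0.57 [260. 170.  25.  23.] [0.511 0.267 0.036] [0.577 0.368 0.056]
```

View pics/a.png

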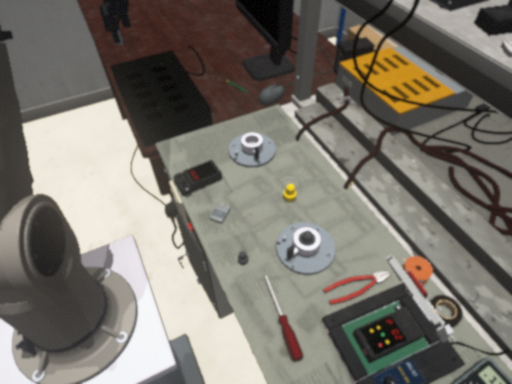

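View pics/b.png

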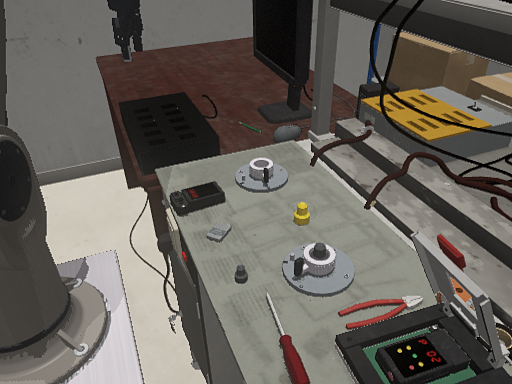

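The side picture shows the mount with a dark head at (317,250) and its paddle near (298,268), and the empty mount at (261,172). Candidates for the head:
- the yellow part at (302,212), wrong colour
- the small loose dark part at (242,274), a look-alike
- the dark part in the collar at (317,250), which I choose

Next I measure and take a close crop.

Run:
```python
from h import *
from scipy.optimize import least_squares
for c in('side','scene'):
    r=grab(c); P,u,v=pts(r,np.ones((384,512),bool)); b=r['pixels'][v,u].astype(int)
    near=np.hypot(P[:,0]-.482,P[:,1]+.065)<.085
    top=near&(P[:,2]>.034)&(P[:,2]<.05)&(b.min(1)>150)
    q=P[top]; print(c,'ring bbox',q.min(0).round(3),q.max(0).round(3),len(q))
    pl=near&(P[:,2]>.006)&(P[:,2]<.014); q=P[pl,:2]
    hull=cv2.convexHull(q.astype(np.float32))[:,0]
    s=least_squares(lambda x:np.hypot(*(hull-x[:2]).T)-.066,[.48,-.065],loss='soft_l1',f_scale=.002).x; print('plate',s.round(4))
    hd=near&(P[:,2]>.058)&(P[:,2]<.07); print('head top',P[hd].mean(0).round(4),hd.sum())
    d=P[:,:2]-s[:2]; rr=np.hypot(*d.T)
    k=near&(rr>.036)&(rr<.062)&(P[:,2]>.03)&(P[:,2]<.06)&(b.max(1)<110)
    print('paddle',P[k].mean(0).round(4),k.sum(),np.degrees(np.arctan2(*(np.median(P[k,:2],0)-s[:2])[::-1])))
    if c=='side': cv2.imwrite('pics/c.png',cv2.resize(r['pixels'][215:310,260:380],None,fx=6,fy=6,interpolation=cv2.INTER_CUBIC))
```

```text
side ring bbox [ 0.46  -0.086  0.035] [ 0.516 -0.029  0.045] 275
plate [ 0.4879 -0.0576]
head top [ 0.4861 -0.0602  0.0611] 73
paddle [ 0.4386 -0.0719  0.0452] 127 -163.0481782582152
scene ring bbox [ 0.457 -0.085  0.034] [ 0.514 -0.027  0.044] 299
plate [ 0.4857 -0.0563]
head top [ 0.4855 -0.0575  0.0607] 46
paddle [ 0.4366 -0.0705  0.0472] 53 -163.428874476417
```

View pics/c.png

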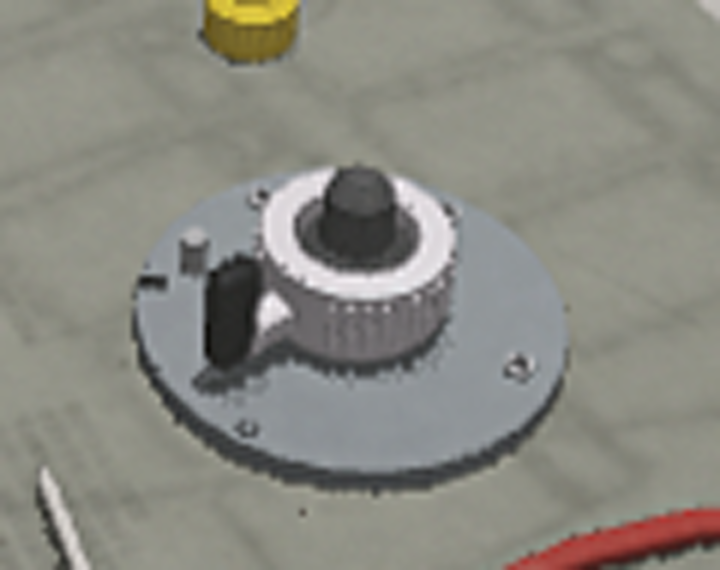

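The crop shows a dark grey head standing in the open collar. The paddle is at crop (230,315), the stop pin at (193,250) and a dark mark at (152,282). I'll hover above it and use the wrist camera.

```bash
python3 -m jog '[{"dx":0.015,"dy":-0.05},{"dx":0.03,"dy":-0.095},{"dx":0.045,"dy":-0.14},{"dx":0.06,"dy":-0.185},{"dx":0.075,"dy":-0.23},{"dx":0.09,"dy":-0.275},{"dx":0.105,"dy":-0.32},{"dx":0.12,"dy":-0.365},{"dx":0.135,"dy":-0.41},{"dx":0.15,"dy":-0.45}]' 60
python3 -m jog '[{"dy":-0.045,"dx":0.01},{"dy":-0.09,"dx":0.02},{"dy":-0.135,"dx":0.03},{"dy":-0.18,"dx":0.03},{"dy":-0.21,"dx":0.034},{"dy":-0.21,"dx":0.034},{"dy":-0.21,"dx":0.034}]'
python3 - <<'E'
from h import *
from scipy.spatial.transform import Rotation as R
o=get_obs(); w=o['tool_rot']; print(o['t'],o['eef_pos'],o['q'],R.from_quat([w[1],w[2],w[3],w[0]]).as_matrix().round(3))
r=grab('wrist'); cv2.imwrite('pics/d.png',r['pixels'])
np.savez('w.npz',**r)
E
```

```text
0.6 [0.30256129 0.60339566 0.25032099] [-1.21409154  0.47696622  0.02239046  1.55542222 -0.01149153  1.10930761
 -0.08310419] [[-0.     0.448  0.894]
 [ 0.     0.894 -0.448]
 [-1.     0.    -0.   ]]$[0]: bad value
$[0]: bad value
```

View pics/d.png

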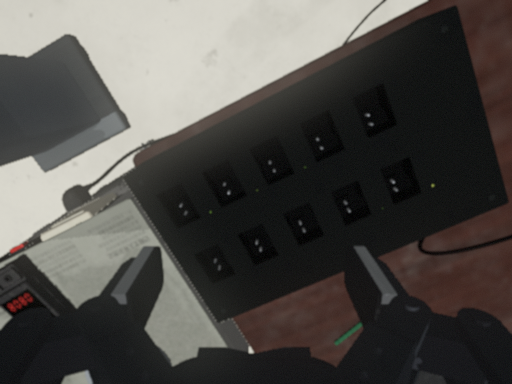

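The moves were refused, probably because every row must carry all its keys, so this picture shows only the start pose. I'll send complete rows.

```bash
python3 -m jog '[{"gripper":0,"dx":0.015,"dy":-0.045,"dz":0,"rx":0,"ry":0,"rz":0},{"gripper":0,"dx":0.03,"dy":-0.09,"dz":0,"rx":0,"ry":0,"rz":0},{"gripper":0,"dx":0.045,"dy":-0.135,"dz":0,"rx":0,"ry":0,"rz":0},{"gripper":0,"dx":0.06,"dy":-0.18,"dz":0,"rx":0,"ry":0,"rz":0},{"gripper":0,"dx":0.075,"dy":-0.225,"dz":0,"rx":0,"ry":0,"rz":0},{"gripper":0,"dx":0.09,"dy":-0.27,"dz":0,"rx":0,"ry":0,"rz":0},{"gripper":0,"dx":0.105,"dy":-0.315,"dz":0,"rx":0,"ry":0,"rz":0},{"gripper":0,"dx":0.12,"dy":-0.36,"dz":0,"rx":0,"ry":0,"rz":0},{"gripper":0,"dx":0.135,"dy":-0.405,"dz":0,"rx":0,"ry":0,"rz":0},{"gripper":0,"dx":0.15,"dy":-0.45,"dz":0,"rx":0,"ry":0,"rz":0}]' 60 && python3 -m jog '[{"gripper":0,"dx":0.01,"dy":-0.045,"dz":0,"rx":0,"ry":0,"rz":0},{"gripper":0,"dx":0.02,"dy":-0.09,"dz":0,"rx":0,"ry":0,"rz":0},{"gripper":0,"dx":0.03,"dy":-0.135,"dz":0,"rx":0,"ry":0,"rz":0},{"gripper":0,"dx":0.034,"dy":-0.18,"dz":0,"rx":0,"ry":0,"rz":0},{"gripper":0,"dx":0.034,"dy":-0.21,"dz":0,"rx":0,"ry":0,"rz":0},{"gripper":0,"dx":0.034,"dy":-0.21,"dz":0,"rx":0,"ry":0,"rz":0},{"gripper":0,"dx":0.034,"dy":-0.21,"dz":0,"rx":0,"ry":0,"rz":0}]'
python3 - <<'E'
from h import *
from scipy.spatial.transform import Rotation as R
o=get_obs(); w=o['tool_rot']; print(o['t'],o['eef_pos'],o['q'],R.from_quat([w[1],w[2],w[3],w[0]]).as_matrix().round(3))
r=grab('wrist'); cv2.imwrite('pics/e.png',r['pixels'])
np.savez('w.npz',**r)
E
```

```text
t: 1.65
eef_pos: [0.4529, 0.1516, 0.2507]
tool_rot: [0.688, 0.163, 0.688, -0.163]
contact_force: [1.3, 1.1, -0.6]
gripper_width: 1.001
t: 2.35
eef_pos: [0.4866, -0.057, 0.2504]
tool_rot: [0.688, 0.164, 0.688, -0.163]
contact_force: [0.7, 0.8, 0.0]
gripper_width: 1.0
2.35 [ 0.48655697 -0.05696818  0.25044473] [-0.35389497  0.17079478  0.38874334  2.00816148 -0.0782509   0.97630109
  1.17784151] [[ 0.     0.45   0.893]
 [ 0.     0.893 -0.45 ]
 [-1.     0.     0.   ]]
```

View pics/e.png

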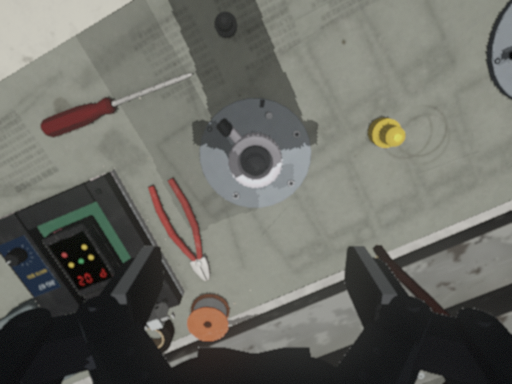

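The wrist view shows the mount at about (255,155), its paddle at (226,127), the pin at (268,116) and the bar mark at (262,103). Clockwise takes the lever up and right to the pin, as the task describes.

Run:
```python
from h import *
from scipy.optimize import least_squares
r=dict(np.load('w.npz')); P,u,v=pts(r,np.ones((384,512),bool)); b=r['pixels'][v,u].astype(int)
near=np.hypot(P[:,0]-.486,P[:,1]+.057)<.085
def fit(k,R):
    hull=cv2.convexHull(P[k,:2].astype(np.float32))[:,0]
    return least_squares(lambda x:np.hypot(*(hull-x[:2]).T)-x[2],[.486,-.057,R],loss='soft_l1',f_scale=.001).x.round(4)
c=fit(near&(abs(P[:,2]-.01)<.004),.066); print('plate',c)
rr=np.hypot(*(P[:,:2]-c[:2]).T)
print('collar',fit((rr<.033)&(abs(P[:,2]-.042)<.004),.029))
print('head',fit((rr<.03)&(abs(P[:,2]-.064)<.004),.0115))
a=lambda k:(P[k].mean(0).round(4),k.sum(),np.degrees(np.arctan2(*(P[k,:2].mean(0)-c[:2])[::-1]))%360)
print('paddle',a((rr>.037)&(rr<.062)&(P[:,2]>.045)&(P[:,2]<.065)))
print('mark',a((abs(u-262)<6)&(abs(v-103)<6)&(b.max(1)<80)))
print('pin',a((abs(u-268)<5)&(abs(v-116)<5)&(abs(P[:,2]-.024)<.005)))
```

```text
plate [ 0.4886 -0.0562  0.0655]
collar [ 0.4888 -0.0559  0.0294]
head [ 0.4883 -0.056   0.0096]
paddle (array([ 0.4408, -0.0674,  0.0545]), np.int64(161), np.float64(193.1553074813305))
mark (array([ 0.4377, -0.022 ,  0.0106]), np.int64(50), np.float64(146.0826955910966))
pin (array([ 0.4528, -0.0214,  0.0245]), np.int64(47), np.float64(135.8300179276067))
```

The centre is about (0.488, -0.056), the lever at 193° and the locked mark at 146°, which leaves 47° to turn. I'll turn the jaws +30° so they clear lever and pin, descend, and grip the collar.

```bash
python3 -m jog '[{"gripper":0,"dx":0.0015,"dy":0.001,"dz":-0.03,"rx":0,"ry":0,"rz":8},{"gripper":0,"dx":0.0015,"dy":0.001,"dz":-0.06,"rx":0,"ry":0,"rz":16},{"gripper":0,"dx":0.0015,"dy":0.001,"dz":-0.09,"rx":0,"ry":0,"rz":24},{"gripper":0,"dx":0.0015,"dy":0.001,"dz":-0.12,"rx":0,"ry":0,"rz":30},{"gripper":0,"dx":0.0015,"dy":0.001,"dz":-0.15,"rx":0,"ry":0,"rz":30},{"gripper":0,"dx":0.0015,"dy":0.001,"dz":-0.17,"rx":0,"ry":0,"rz":30},{"gripper":0,"dx":0.0015,"dy":0.001,"dz":-0.185,"rx":0,"ry":0,"rz":30},{"gripper":0,"dx":0.0015,"dy":0.001,"dz":-0.2,"rx":0,"ry":0,"rz":30},{"gripper":0,"dx":0.0015,"dy":0.001,"dz":-0.212,"rx":0,"ry":0,"rz":30},{"gripper":0,"dx":0.0015,"dy":0.001,"dz":-0.212,"rx":0,"ry":0,"rz":30}]' 60 && python3 -m jog '[{"gripper":0.6,"dx":0,"dy":0,"dz":0,"rx":0,"ry":0,"rz":0},{"gripper":0.6,"dx":0,"dy":0,"dz":0,"rx":0,"ry":0,"rz":0},{"gripper":0.6,"dx":0,"dy":0,"dz":0,"rx":0,"ry":0,"rz":0},{"gripper":0.6,"dx":0,"dy":0,"dz":0,"rx":0,"ry":0,"rz":0},{"gripper":0.6,"dx":0,"dy":0,"dz":0,"rx":0,"ry":0,"rz":0},{"gripper":0.6,"dx":0,"dy":0,"dz":0,"rx":0,"ry":0,"rz":0},{"gripper":0.6,"dx":0,"dy":0,"dz":0,"rx":0,"ry":0,"rz":0},{"gripper":0.6,"dx":0,"dy":0,"dz":0,"rx":0,"ry":0,"rz":0}]'
python3 - <<'E'
from h import *
grab('side'); r=grab('side'); cv2.imwrite('pics/f.png',cv2.resize(r['pixels'][170:310,240:400],None,fx=4,fy=4))
E
```

```text
t: 3.4
eef_pos: [0.4873, -0.0543, 0.037]
tool_rot: [0.706, -0.021, 0.708, 0.022]
contact_force: [-0.0, -0.1, 0.5]
gripper_width: 1.0
t: 4.2
eef_pos: [0.4889, -0.0564, 0.0396]
tool_rot: [0.708, -0.021, 0.706, 0.02]
contact_force: [-1.1, -2.4, 5.7]
gripper_width: 0.649
```

View pics/f.png

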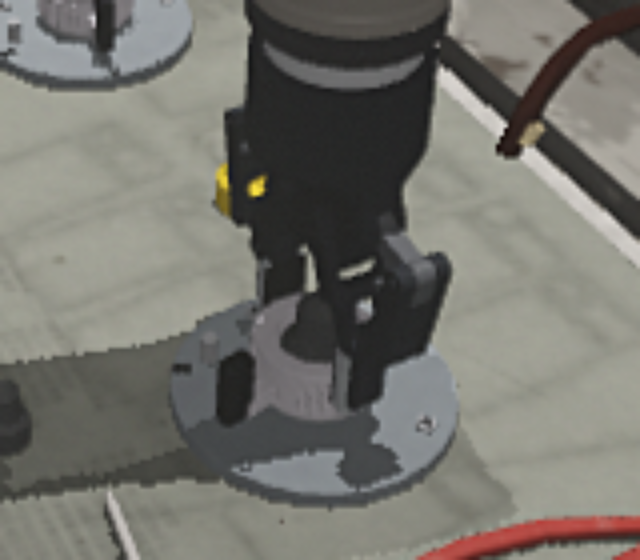

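The pads grip the collar on both sides at about 55 mm opening, the paddle at (235,385) is clear and the head is upright. Now I turn clockwise (negative rz).

```bash
python3 -m jog '[{"gripper":0.6,"dx":0,"dy":0,"dz":0,"rx":0,"ry":0,"rz":-5},{"gripper":0.6,"dx":0,"dy":0,"dz":0,"rx":0,"ry":0,"rz":-10},{"gripper":0.6,"dx":0,"dy":0,"dz":0,"rx":0,"ry":0,"rz":-15},{"gripper":0.6,"dx":0,"dy":0,"dz":0,"rx":0,"ry":0,"rz":-20},{"gripper":0.6,"dx":0,"dy":0,"dz":0,"rx":0,"ry":0,"rz":-25},{"gripper":0.6,"dx":0,"dy":0,"dz":0,"rx":0,"ry":0,"rz":-30},{"gripper":0.6,"dx":0,"dy":0,"dz":0,"rx":0,"ry":0,"rz":-35},{"gripper":0.6,"dx":0,"dy":0,"dz":0,"rx":0,"ry":0,"rz":-40},{"gripper":0.6,"dx":0,"dy":0,"dz":0,"rx":0,"ry":0,"rz":-44},{"gripper":0.6,"dx":0,"dy":0,"dz":0,"rx":0,"ry":0,"rz":-44}]'
python3 -m jog '[{"gripper":0.6,"dx":0,"dy":0,"dz":0,"rx":0,"ry":0,"rz":-2},{"gripper":0.6,"dx":0,"dy":0,"dz":0,"rx":0,"ry":0,"rz":-4},{"gripper":0.6,"dx":0,"dy":0,"dz":0,"rx":0,"ry":0,"rz":-5},{"gripper":0.6,"dx":0,"dy":0,"dz":0,"rx":0,"ry":0,"rz":-5},{"gripper":0.6,"dx":0,"dy":0,"dz":0,"rx":0,"ry":0,"rz":-5}]'
python3 - <<'E'
from h import *
print(get_obs()['torque'])
r=grab('side'); cv2.imwrite('pics/g.png',cv2.resize(r['pixels'][170:310,240:400],None,fx=4,fy=4))
E
```

```text
t: 5.3
eef_pos: [0.4889, -0.0564, 0.0396]
tool_rot: [0.664, 0.247, 0.662, -0.246]
contact_force: [-0.4, -2.5, 6.8]
gripper_width: 0.646
t: 5.8
eef_pos: [0.4889, -0.0564, 0.0396]
tool_rot: [0.653, 0.273, 0.651, -0.273]
contact_force: [-1.5, -3.8, 7.3]
gripper_width: 0.643
[-0.89042975  0.48617776  1.01193109]
```

View pics/g.png

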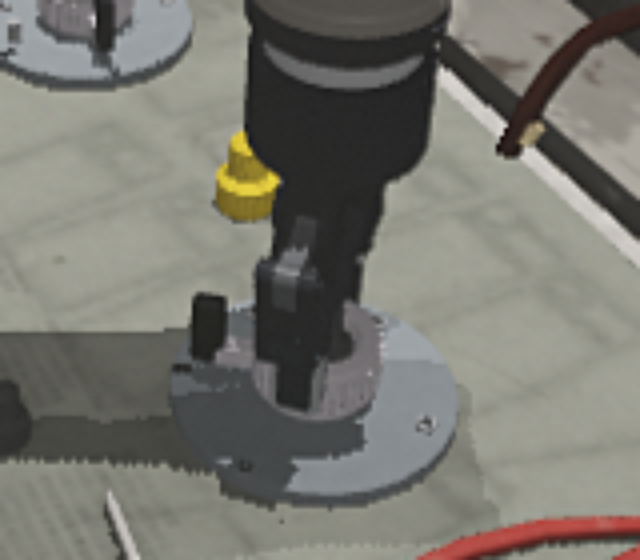

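The lever at (208,328) now stands at the mark and pin, and the moment rose to 1.0 N m against 0.12 friction, so it is on the stop. I'll release, rise and check.

```bash
python3 -m jog '[{"gripper":0,"dx":0,"dy":0,"dz":0,"rx":0,"ry":0,"rz":0},{"gripper":0,"dx":0,"dy":0,"dz":0,"rx":0,"ry":0,"rz":0},{"gripper":0,"dx":0,"dy":0,"dz":0,"rx":0,"ry":0,"rz":0},{"gripper":0,"dx":0,"dy":0,"dz":0,"rx":0,"ry":0,"rz":0},{"gripper":0,"dx":0,"dy":0,"dz":0,"rx":0,"ry":0,"rz":0},{"gripper":0,"dx":0,"dy":0,"dz":0.02,"rx":0,"ry":0,"rz":0},{"gripper":0,"dx":0,"dy":0,"dz":0.05,"rx":0,"ry":0,"rz":0},{"gripper":0,"dx":0,"dy":0,"dz":0.09,"rx":0,"ry":0,"rz":0},{"gripper":0,"dx":0,"dy":0,"dz":0.13,"rx":0,"ry":0,"rz":0},{"gripper":0,"dx":0,"dy":0,"dz":0.17,"rx":0,"ry":0,"rz":0}]' && python3 -m jog '[{"gripper":0,"dx":0,"dy":0,"dz":0.04,"rx":0,"ry":0,"rz":0},{"gripper":0,"dx":0,"dy":0,"dz":0.04,"rx":0,"ry":0,"rz":0},{"gripper":0,"dx":0,"dy":0,"dz":0.04,"rx":0,"ry":0,"rz":0}]'
python3 - <<'E'
from h import *
r=grab('wrist'); P,u,v=pts(r,np.ones((384,512),bool)); b=r['pixels'][v,u].astype(int)
c=np.array([.4885,-.056]); rr=np.hypot(*(P[:,:2]-c).T)
a=lambda k:(P[k].mean(0).round(4),k.sum(),np.degrees(np.arctan2(*(P[k,:2].mean(0)-c)[::-1]))%360)
print('paddle',a((rr>.037)&(rr<.062)&(P[:,2]>.045)&(P[:,2]<.065)))
print('head',a((rr<.03)&(P[:,2]>.055)&(P[:,2]<.09)),P[(rr<.03),2].max())
m=(rr>.045)&(rr<.066)&(P[:,2]<.016)&(P[:,2]>.005)&(b.max(1)<60); print('mark',a(m))
k=rr<.08; y,x=int(v[k].mean()),int(u[k].mean())
cv2.imwrite('pics/h.png',cv2.resize(r['pixels'][max(y-75,0):y+75,x-80:x+80],None,fx=4,fy=4))
s=grab('side')
for d in cut_out('side','spare_lever')[:1]:
    Q,_,_=pts(s,d['mask']); print(np.median(Q,0).round(3),d['box'])
E
```

```text
t: 6.85
eef_pos: [0.4876, -0.0557, 0.2097]
tool_rot: [0.652, 0.274, 0.652, -0.274]
contact_force: [0.1, 1.0, 0.8]
gripper_width: 0.999
t: 7.15
eef_pos: [0.4883, -0.0553, 0.2488]
tool_rot: [0.652, 0.275, 0.651, -0.273]
contact_force: [-0.6, 0.3, -0.5]
gripper_width: 1.003
paddle (array([ 0.4479, -0.0283,  0.0548]), np.int64(162), np.float64(145.70830352283593))
head (array([ 0.4879, -0.0555,  0.0616]), np.int64(331), np.float64(143.26529692542906)) 0.3227944968079529
mark (array([ 0.4405, -0.0242,  0.0117]), np.int64(27), np.float64(146.4898139992326))
[0.512 0.268 0.035] [260.4, 170.1, 27.4, 23.2]
```

View pics/h.png

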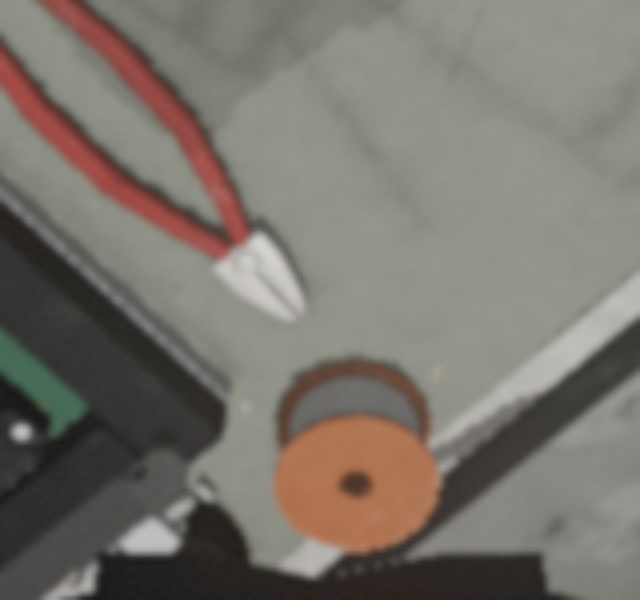

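The crop missed the mount and shows the pliers and spool, because gripper pixels skewed its centre. The numbers look right: paddle at 145.7° and mark at 146°. One more look, then hand in.

Run:
```python
from h import *
r=grab('wrist'); cv2.imwrite('pics/i.png',cv2.resize(r['pixels'][80:230,170:340],None,fx=4,fy=4))
```

```text
(no output)
```

View pics/i.png

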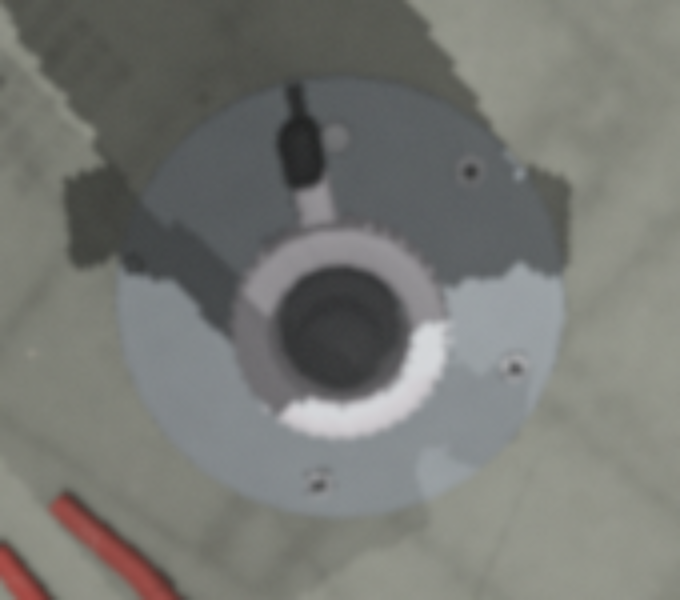

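The paddle at (300,150) lines up with the bar mark (293,98) and touches the pin (336,138). The head is centred in the bore and upright.

```bash
python3 -c "
from station import *
print(hand_in())"
```

```text
the job is handed in; nothing more can be done
None
```

I gripped the probe mount's collar from above, turned it about 47° clockwise to the stop pin, let go and rose clear. The job was handed in at about 7 s on the robot's clock.

- **Collar:** the lever stands at 145.7° and the locked mark measures 146°. The moment rose to about 1.0 N m at the stop, and the last picture shows the paddle against the pin.
- **Probe head:** it is centred within about 1 mm and looks upright. Its visible surface averages 62 mm above the bench, about the same as before the turn (the nominal top is 64 mm).
- **Empty mount:** its lever reads the same as at the start, within about 1 mm.
- **What went wrong:** my first move was refused because its rows were incomplete, and one check crop missed the mount. Neither moved anything, and I took the crop again.

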